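# Seat a tile in the divider and click it round to the third stop

## Robot

A 7-joint arm with a two-finger parallel gripper is mounted at the origin on a cart in front of the work surface, level with it; the furniture and walls round the work are solid. World frame = base frame: x ahead of the robot, y to its left, z up, the work surface at z = 0. Lengths are in m, angles in rad, forces in N, time in s.
With the tool pointing down it reaches from about 0.425 to 0.875 m from the base axis. Payload 4.7 kg.
Tool frame: the origin (TCP) lies midway between the tips of the shut fingers; the grasp point (between the pads) lies 19 mm behind it; z points along the fingers, y is the line along which they close (so a half turn about z gives the same grasp; the last joint's range is limited). The gripper opens to 87 mm and grips with 3 to 60 N. Pads are 19 mm wide; open, the fingers measure 117 mm over their backs; the gripper's body (75 mm by 190 mm) begins 51 mm behind the grasp point.
Start: joints at [1.277, 0.321, -0.07, 1.45, 0.023, 1.371, -0.057], TCP at [0.197, -0.619, 0.223] pointing down, gripper open.
Joint ranges: [-2.86, 2.86], [-0.3, 2.09], [-1.38, 1.24], [0.06, 2.45], [-1.56, 4.7], [0.09, 2.05], [-2.69, 2.69]. Speed limits (rad/s): [2.57, 2.57, 3.14, 3.14, 3.14, 3.14, 3.14].

## Interface

Orientations are given as a rotation vector (axis times angle).
In Python, from bench import ctrl, get_image, calibration gives the robot as it stands.
- The arm moves only by the tool apply_moves, never from a script. Its arguments are lists of equal length, an entry for each row: "dp": the shift along the tool's x, y, z in m, a list of three; "twist": the turn, a rotation vector about the tool's x, y, z in rad, a list of three; "fingers": the closure, from 0 (fully open) to 1 (shut). In form: {"dp": [[dx, dy, dz], ...], "twist": [[ax, ay, az], ...], "fingers": [fingers, ...]}. A call has 1 to 10 rows; each row shifts and turns the commanded pose from where the row before left it, along the tool's axes as they then stand; what a row does not reach is not made up. A row lasts 1/10 s, in which the tool goes at most 50 mm and 8.59 degrees, less where a joint would pass 70% of its speed; a pose out of reach is approached as far as the arm can. A call is refused whole if a number of a shift passes 0.05 or a number of a turn 0.15, either way. A call with a gripper value outside its range is refused whole. The fingers move at their own pace and stop on an object; "newtons" is the grip in N (left out, the last holds). Time passes only in rows, so rows that do not move let the fingers close. It gives the time, the measured TCP pose, the force, the opening and the grip force at its end, in the units of the state.
- ctrl.get_state(): the state, without advancing time (a new reading comes with each control period).
- get_image(name): name is "scene" or "top" or "wrist"; returns the picture (384x512x3 uint8, red, green, blue); there is no depth.
- calibration(name): a dict with "fx", "fy", "cx", "cy" (pixels), "eye" and "attitude" of the camera in the world; the wrist camera has in their place "hand_eye" (4x4, takes a point from camera to tool coordinates, whose origin is the TCP and whose axes are the flange's). Camera axes: x right, y up, looking along -z (the intrinsics and any distortion apply to the point x, -y, -z); pixel columns grow to the right and rows downward; lengths in m; the calibration is good to about 2 mm. A picture is of the moment at which its call begins: read the wrist's pose just before it. calibration takes no time and is no camera call.
- ctrl.close_job(): hands the job in; it is judged then, once.
The state is a dict: "time": time; "joint_positions": joint angles; "qd": joint speeds; "joint_torque": joint torques, N m; "position": TCP position; "tool_rot": TCP orientation; "ft_force": force on the tool from outside, world axes, zero at the start; "torque": the same for the moment, N m; "grip_width": opening from 0.0 (shut) to 1.0 (fully open); "grip_force": force on a finger pad.
Only numpy, scipy, OpenCV 4.12 (cv2) and the standard library are available. Lean on these libraries where they do the work, as an engineer would, in place of code of your own. Each camera call takes 0.05 s, during which the arm holds its last target. There are 200 camera calls.

## Task

Set the loose white tile into the square black nest of the tile divider and press it down until it is flush and level. Then turn the click knob anticlockwise (seen from above) all the way back to its home stop, and from there clockwise exactly three clicks, never running on to the fourth; finish still gripping the knob at the third stop, so the plate cannot turn while a line is scored. Leave the other things on the bench where they are.

Things in the scene. Friction and masses are not known exactly. Their poses are not given: they have to be found in the camera images.
- tile: Loose white square ceramic tile, 65 x 65 x 11 mm, about 0.1 kg, lying flat and alone on the worktop left of the divider. Origin at the centre of its underside; x and y along its edges (the same after any quarter turn), z up.
- divider: Tile divider: green housing with dark top, 150 (x) x 290 (y) x 30 mm high, fixed to the worktop; origin at the centre of its underside. Round plate with the nest near its +y end (axis at y +65 mm), click knob near its -y end (axis at y -85 mm). A steel scoring rule on a post (at x +60, y +134 mm; top 74 mm above the worktop) is swung clear to +x.
- dividing_plate: The turning part with the nest: aluminium disc, 150 mm across, its top 41 mm above the worktop, carrying black cheeks 11 mm thick up to 57 mm. Origin on its axis at worktop height, z up. The nest's two sides across the x axis have a gap 44 mm wide in the middle, open outwards, for fingers holding the tile by opposite edges; the sides across y are closed.
- nest_seat (a point): Centre of the nest's seat, 46 mm above the worktop, where the tile's underside comes to lie; turns with the plate, x and y along the nest's sides. The recess is 69 x 69 mm and 11 mm deep (its top 3 mm lead in). The seat is 52 mm long in x, less than the tile, so fingertips in the gaps may reach up to 5 mm below the tile's underside.
- knob_grip (a point): Grip point of the click knob on its vertical axis, 72 mm above the worktop. The grip is a black wing 50 mm long (x, turning with the knob), 14 mm thick (y), 48 to 84 mm above the worktop; a white line on top marks its +x half and points at a white mark on the housing when home. Below, up to 45 mm: a hub and a brass disc of 80 mm diameter with 16 pins; keep fingertips above 47 mm.
- index_knob (a joint): Click knob's angle, rad: 0 at home, growing clockwise from above. A sprung ball drops between pins every 0.393 rad (22.5 deg): stops at 0.393, 0.785, 1.178 (third) and so on to 3.2; starts at stop 1 or 2. Hard end stop 0.035 rad behind home. About 0.2 N m starts a click; past halfway it snaps into the next stop. A belt turns the plate by the same angle, same way.
- black_bowl: Small black bowl, 69 mm wide, 38 mm high, behind the plate; origin at the centre of its underside. To be left alone.
- glaze_jar: Blue screw-top glaze jar, 56 mm wide, 68 mm high, right of the divider; origin at the centre of its underside. To be left alone.
- needle_tool: Needle tool with a black handle, 143 mm long, lying on the worktop to the right of the divider; origin under its middle. To be left alone.
- test_cube: Open slab-built clay cube, about 70 mm each way, behind the knob; origin at the centre of its underside. To be left alone.
Mind the look-alikes: they are no part of the job. There is more than one size of the tile; the job needs the largest.

How it is judged:
On the way, in this order (a step that is already met when the one before it is completed fails the run):
1. the tile lies flush and level in the nest, held or pressed down there by the fingers (horizontal distance between tile and nest_seat below 0.005 m and z of tile in the frame of nest_seat between -0.0018 and 0.0018 m and angle between the z axis of tile and the z axis of nest_seat, either way round below 0.04 rad and contact force between the fingers and tile above 1 N), for 0.2 s.
2. the knob is turned back to its home stop (value of joint index_knob below 0.07 rad), for 0.1 s.
At the end, for the whole second after the job is handed in: The knob stands still at the third stop (1.178 rad, within 0.09 rad), gripped by the fingers with more than 2 N; the tile lies free of the fingers in the nest, within 5 mm of its centre, flush within 1.8 mm and level within 0.04 rad (value of joint index_knob between 1.088 and 1.268 rad and velocity of joint index_knob between -0.1 and 0.1 rad/s and contact force between the fingers and index_knob above 2 N and contact force between the fingers and tile below 0.1 N and horizontal distance between tile and nest_seat below 0.005 m and z of tile in the frame of nest_seat between -0.0018 and 0.0018 m and angle between the z axis of tile and the z axis of nest_seat, either way round below 0.04 rad); the arm keeps its last pose, push and grip.
It fails at once if the knob runs on past the third stop towards the fourth (value of joint index_knob above 1.42 rad).
It fails at once if the bowl is disturbed (moved 25 mm) (distance of black_bowl from where it was at the start of the episode above 0.025 m).
It fails at once if the glaze jar is disturbed (moved 25 mm) (distance of glaze_jar from where it was at the start of the episode above 0.025 m).
It fails at once if the needle tool is disturbed (moved 25 mm) (distance of needle_tool from where it was at the start of the episode above 0.025 m).
It fails at once if the clay cube is disturbed (moved 25 mm) (distance of test_cube from where it was at the start of the episode above 0.025 m).
It also fails if it takes over 67 s, if anything falls off the work surface, if the arm or the gripper's body presses on something with over 40 N, if the wrist force passes 120 N, or if a joint passes its speed limit or range.

## Working session

There is one attempt and no reset: what is moved stays moved. The work goes in short steps, Python scripts to look and compute and a tool call to move; the robot and the scene stay as the last step left them, time stands still between calls to the robot, and variables do not carry over. Pictures are saved under pics/ and viewed, at most 10 in all, crops included, and the job is handed in when it is done.

Besides the shell and the picture viewer there is one more tool, called by a JSON object that holds its "fn" and its "kwargs". apply_moves: Moves the arm, as the interface text tells. Its arguments: {"type":"object","properties":{"dp":{"type":"array"},"twist":{"type":"array"},"fingers":{"type":"array"},"newtons":{"type":"number"}},"required":["dp","twist","fingers"]}

```bash
ls; mkdir -p pics
cat > h.py <<'E'
import numpy as np, cv2
from scipy.spatial.transform import Rotation as R
from bench import ctrl, get_image, calibration
def grab(name,fn=None):
    s=ctrl.get_state(); im=get_image(name)
    if fn: cv2.imwrite('pics/'+fn,im[:,:,::-1])
    return s,im
def cam(name,s=None):
    c=calibration(name)
    if name=='wrist':
        T=np.eye(4);T[:3,:3]=R.from_rotvec(s['tool_rot']).as_matrix();T[:3,3]=s['position']
        T=T@np.array(c['hand_eye']); return c,T[:3,3],T[:3,:3]
    a=np.array(c['attitude']); 
    M=a if a.shape==(3,3) else R.from_rotvec(a).as_matrix()
    return c,np.array(c['eye']),M
def ray(name,uv,z,s=None):
    c,e,M=cam(name,s); uv=np.atleast_2d(uv).astype(float)
    K=np.array([[c['fx'],0,c['cx']],[0,c['fy'],c['cy']],[0,0,1]])
    d=np.array(c.get('distortion',c.get('dist',np.zeros(5))),float)
    n=cv2.undistortPoints(uv[:,None],K,d)[:,0]
    v=np.c_[n[:,0],-n[:,1],-np.ones(len(n))]@M.T
    return e+v*((z-e[2])/v[:,2])[:,None]
E
python3 - <<'E'
from h import *
for n in ('scene','top','wrist'): print(n,calibration(n))
print(ctrl.get_state())
_,a=grab('top','top0.png');_,b=grab('scene','scene0.png')
E
```

```text
pics
scene {'fx': 383.4439025948265, 'fy': 383.4439025948265, 'cx': 253.02762768062908, 'cy': 187.23929066531628, 'eye': array([-0.09364527,  0.88628817,  0.89268449]), 'attitude': array([ 0.38467292, -1.10404278, -2.28106987])}
top {'fx': 440.0388452851371, 'fy': 440.0388452851371, 'cx': 259.3260668889009, 'cy': 192.71508224792285, 'eye': array([0.34852307, 0.06684247, 1.22093183]), 'attitude': array([ 0.12478997, -0.15070844, -1.53973738])}
wrist {'fx': 278.47873267911433, 'fy': 278.47873267911433, 'cx': 255.1664510360221, 'cy': 194.12510598194825, 'hand_eye': array([[-3.71081728e-04,  9.63194445e-01,  2.68805364e-01,
         7.31216948e-02],
       [ 9.99999889e-01,  2.79217869e-04,  3.79979716e-04,
         8.43340399e-04],
       [ 2.90939091e-04,  2.68805475e-01, -9.63194441e-01,
        -1.61426806e-01],
       [ 0.00000000e+00,  0.00000000e+00,  0.00000000e+00,
         1.00000000e+00]])}
{'time': 0.0, 'joint_positions': array([ 1.27712381,  0.32180042, -0.07007484,  1.45168367,  0.02261606,
        1.37080613, -0.05692236]), 'qd': array([ 6.15530239e-04,  3.35271271e-05, -6.80562907e-04, -7.72491367e-04,
       -5.93510607e-04,  4.46382995e-04, -8.76972428e-04]), 'joint_torque': array([-3.15005782e-04, -4.91291749e+01, -4.03981721e-01, -3.12528169e+01,
       -6.39115996e-02,  4.35171963e-02,  1.92136604e-04]), 'position': array([ 0.19667926, -0.61894106,  0.22147176]), 'tool_rot': array([-3.10262305e+00, -4.81259460e-01,  6.43020295e-04]), 'ft_force': array([ 0.65370278, -0.27523824, -0.41428992]), 'torque': array([ 0.00313952,  0.02141855, -0.01741108]), 'grip_force': 0.0, 'grip_width': 1.0036708553817992}
```

View pics/top0.png

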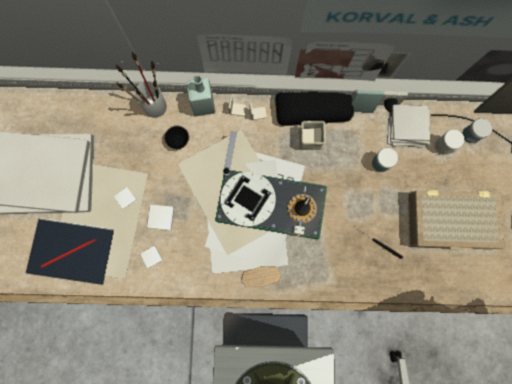

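View pics/scene0.png

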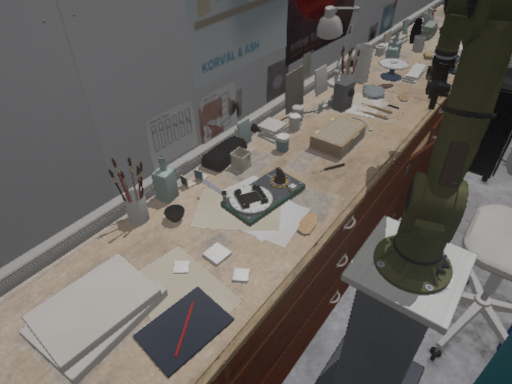

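Look-alikes for the tile in the top view: white squares at (124,197), (160,217) and (151,257). The one at (160,217) looks the largest, so I'll measure all three and check them in a crop.

Run:
```python
from h import *
_,a=grab('top')
h=cv2.cvtColor(a,cv2.COLOR_RGB2HSV)
m=((h[...,1]<45)&(h[...,2]>185)).astype(np.uint8)
cs,_=cv2.findContours(m,cv2.RETR_EXTERNAL,cv2.CHAIN_APPROX_NONE)
for c in cs:
    r=cv2.minAreaRect(c)
    if cv2.contourArea(c)>100 and 150<r[0][1]<290:
        z=.041 if r[0][0]>200 else .011
        b=cv2.boxPoints(r);p=ray('top',b,z)
        print(np.round(r[0],1),np.round(r[1],1),r[2],'world',p.mean(0).round(4),[np.linalg.norm(p[i]-p[i-1]).round(3) for i in (1,2)],np.degrees(np.arctan2(*(p[1]-p[0])[[1,0]])).round(1))
br=((h[...,0]>8)&(h[...,0]<28)&(h[...,1]>110)&(h[...,2]>80)).astype(np.uint8); br[:,:285]=0;br[:,322:]=0;br[:185]=0;br[228:]=0
ys,xs=np.nonzero(br);print('brass',len(xs),xs.mean(),ys.mean(),xs.min(),xs.max(),ys.min(),ys.max(),ray('top',[(xs.min()+xs.max())/2,(ys.min()+ys.max())/2],.045))
cv2.imwrite('pics/crop1.png',cv2.resize(a[165:275,100:335,::-1],None,fx=3.4,fy=3.4,interpolation=cv2.INTER_CUBIC))
```

```text
[150.5 256.5] [17.8 18.1] 60.945396423339844 world [0.3803 0.34   0.011 ] [np.float64(0.048), np.float64(0.049)] -58.9
[159.6 216.9] [24.  24.4] 6.34019136428833 world [0.4888 0.3223 0.011 ] [np.float64(0.067), np.float64(0.066)] -2.3
[ 98.9 218.1] [ 75.1 107.5] 12.528807640075684 world [0.4838 0.488  0.011 ] [np.float64(0.294), np.float64(0.212)] -6.6
[ 84.4 182.5] [ 7.1 53.3] 2.385944128036499 world [0.5799 0.5369 0.011 ] [np.float64(0.151), np.float64(0.02)] 3.1
[388. 157.] [18. 18.] 90.0 world [ 0.6697 -0.3052  0.041 ] [np.float64(0.051), np.float64(0.052)] -88.3
[234.7 207.6] [138.8  82. ] 72.89727020263672 world [0.5209 0.1164 0.041 ] [np.float64(0.227), np.float64(0.382)] -70.4
[253.  184.7] [78.7 82.7] 28.73979377746582 world [0.5823 0.0676 0.041 ] [np.float64(0.231), np.float64(0.219)] -25.8
[ 43.7 170.7] [89.2 77.4] 1.3169124126434326 world [0.611  0.6529 0.011 ] [np.float64(0.222), np.float64(0.251)] 6.0
brass 258 301.1511627906977 208.23643410852713 287 316 194 221 [[ 0.52064023 -0.06505513  0.045     ]]
```

View pics/crop1.png

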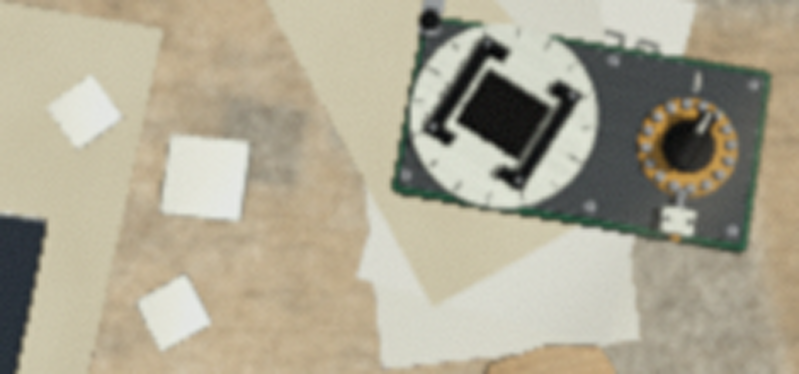

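Big white tile at (160,217) measures about 66 mm; the other two are 48 mm. The plate is near (248,199), and the knob near (302,208) has its line about 23° clockwise of the mark, which looks like stop 1. Now I'll work out the path.

```bash
cat >> h.py <<'E'
def yaw(s):
    x=R.from_rotvec(s['tool_rot']).as_matrix()[:,0]; return np.arctan2(x[1],x[0])
def go(s,t,ty=None):
    """t world xyz, ty wanted azimuth (deg) of tool y; translate first, then twist z"""
    M=R.from_rotvec(s['tool_rot']).as_matrix()
    print('dp',(M.T@(np.array(t)-s['position'])).round(4))
    if ty is not None:
        a=np.arctan2(M[1,1],M[0,1]); d=(np.radians(ty)-a+np.pi/2)%np.pi-np.pi/2; print('toolY',np.degrees(a).round(1),'twist z',(-d).round(3))
E
python3 - <<'E'
from h import *
C=lambda u,v:(u/3.4+100,v/3.4+165)
f=lambda a,z:ray('top',a,z)[0]
P=f(C(504,115),.041);K=f(C(690,146),.045);print('plate',P,'knob',K,np.linalg.norm(P-K), 'div +y az',np.degrees(np.arctan2(*(P-K)[[1,0]])))
a,b=f(C(437,125),.057),f(C(490,45),.057);print('nest x az',np.degrees(np.arctan2(*(b-a)[[1,0]])))
s=ctrl.get_state()
print(np.degrees(yaw(s)))
for t in ([.5,-.25,.22],[.56,.0,.22],[.46,.322,.2]): go(s,t,-2.3)
E
```

```text
plate [0.54100324 0.07958797 0.041     ] knob [ 0.51954417 -0.0689671   0.045     ] 0.15015026806240603 div +y az 81.78036911914221
nest x az -31.204552982578925
17.63907299846866
dp [ 0.4008 -0.2598  0.0021]
toolY -72.4 twist z -1.223
dp [ 0.5337 -0.4799  0.0024]
toolY -72.4 twist z -1.223
dp [ 0.536  -0.817   0.0229]
toolY -72.4 twist z -1.223
```

{"fn": "apply_moves", "kwargs": {"dp": [[0.04, -0.026, 0], [0.04, -0.026, 0], [0.04, -0.026, 0], [0.04, -0.026, 0], [0.04, -0.026, 0], [0.04, -0.026, 0], [0.04, -0.026, 0], [0.04, -0.026, 0], [0.04, -0.026, 0], [0.04, -0.026, 0]], "twist": [[0, 0, 0], [0, 0, 0], [0, 0, 0], [0, 0, 0], [0, 0, 0], [0, 0, 0], [0, 0, 0], [0, 0, 0], [0, 0, 0], [0, 0, 0]], "fingers": [0, 0, 0, 0, 0, 0, 0, 0, 0, 0]}}

```text
time: 1.15
position: [0.5001, -0.2489, 0.2225]
tool_rot: [3.104, 0.481, -0.0]
ft_force: [0.9, -1.1, 0.7]
grip_width: 1.002
grip_force: 0.0
```

{"fn": "apply_moves", "kwargs": {"dp": [[0.026, -0.044, 0], [0.026, -0.044, 0], [0.026, -0.044, 0], [0.026, -0.044, 0], [0.026, -0.044, 0], [0, -0.05, 0], [0, -0.05, 0], [0, -0.05, 0], [0, -0.05, 0], [0, -0.05, 0]], "twist": [[0, 0, 0], [0, 0, 0], [0, 0, 0], [0, 0, 0], [0, 0, 0], [0, 0, 0], [0, 0, 0], [0, 0, 0], [0, 0, 0], [0, 0, 0]], "fingers": [0, 0, 0, 0, 0, 0, 0, 0, 0, 0]}}

```text
time: 2.15
position: [0.4786, 0.2329, 0.2225]
tool_rot: [3.104, 0.481, 0.0]
ft_force: [1.0, 0.5, 0.2]
grip_width: 0.999
grip_force: 0.0
```

{"fn": "apply_moves", "kwargs": {"dp": [[0, -0.045, 0], [0, -0.04, 0], [0, 0, 0], [0, 0, 0], [0, 0, 0], [0, 0, 0], [0, 0, 0], [0, 0, 0], [0, 0, 0], [0, 0, 0]], "twist": [[0, 0, 0], [0, 0, -0.122], [0, 0, -0.122], [0, 0, -0.122], [0, 0, -0.122], [0, 0, -0.122], [0, 0, -0.122], [0, 0, -0.122], [0, 0, -0.122], [0, 0, -0.122]], "fingers": [0, 0, 0, 0, 0, 0, 0, 0, 0, 0]}}

```text
time: 3.15
position: [0.4537, 0.3122, 0.2223]
tool_rot: [2.392, 2.037, -0.001]
ft_force: [0.9, -0.2, 0.4]
grip_width: 1.001
grip_force: 0.0
```

```bash
cat >> h.py <<'E'
def tile(fn,z=.011,size=.065):
    s,a=grab('wrist',fn)
    h=cv2.cvtColor(a,cv2.COLOR_RGB2HSV)
    m=((h[...,1]<45)&(h[...,2]>170)).astype(np.uint8)
    for c in cv2.findContours(m,cv2.RETR_EXTERNAL,cv2.CHAIN_APPROX_NONE)[0]:
        if cv2.contourArea(c)<300: continue
        w=ray('wrist',c[:,0],z,s)[:,:2]
        r=cv2.minAreaRect((w*1000).astype(np.float32))
        if max(r[1])<110: print('px',c[:,0].mean(0).round(),'mm',np.round(r[0],1),np.round(r[1],1),'ang',round(r[2],1))
    return s
E
python3 - <<'E'
from h import *
s=tile('w1.png'); print(s['position'],np.degrees(yaw(s)))
E
```

```text
px [318. 289.] mm [518.3 113.6] [74.2 32.1] ang 34.4
px [ 94. 191.] mm [231.9 315.4] [51.1 89.1] ang 1.0
px [198. 159.] mm [380.2 339.9] [48.7 48.4] ang 33.0
px [294. 174.] mm [504.5 299.5] [107.8 101.8] ang 86.0
[0.45371038 0.31219486 0.22225899] 80.82817266462263
```

View pics/w1.png

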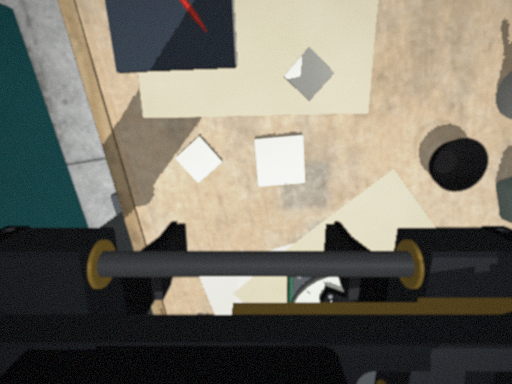

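The wrist view shows the large tile at (280,159), a small one at (198,159), and another small one in shadow at (309,73). The small tile's position agrees with the top view to 0.1 mm. I'll tighten the mask for the large one.

Run:
```python
from h import *
s=ctrl.get_state(); a=cv2.imread('pics/w1.png')[:,:,::-1]
h=cv2.cvtColor(a.copy(),cv2.COLOR_RGB2HSV)
for v in (195,210,220):
  m=((h[...,1]<40)&(h[...,2]>v)).astype(np.uint8);m=cv2.morphologyEx(m,cv2.MORPH_OPEN,np.ones((9,9)))
  for c in cv2.findContours(m,cv2.RETR_EXTERNAL,cv2.CHAIN_APPROX_NONE)[0]:
    if abs(c[:,0].mean(0)-[280,159]).max()<20:
        r=cv2.minAreaRect((ray('wrist',c[:,0],.011,s)[:,:2]*1000).astype(np.float32));print(v,r)
        t=np.array(r[0])/1000
go(s,[t[0],t[1],.06],-2.5)
```

```text
195 ((487.9010009765625, 321.28070068359375), (65.9465560913086, 66.31292724609375), 84.65351867675781)
210 ((487.97760009765625, 321.0364074707031), (65.29706573486328, 65.7098388671875), 85.93063354492188)
220 ((487.9977722167969, 321.031982421875), (64.8351821899414, 65.2066879272461), 85.6189193725586)
dp [0.0141 0.0327 0.1622]
toolY -8.9 twist z -0.112
```

{"fn": "apply_moves", "kwargs": {"dp": [[0.0141, 0.0327, 0.02], [0, 0, 0.045], [0, 0, 0.045], [0, 0, 0.04], [0, 0, 0.025], [0, 0, 0], [0, 0, 0]], "twist": [[0, 0, 0], [0, 0, -0.082], [0, 0, 0], [0, 0, 0], [0, 0, 0], [0, 0, 0], [0, 0, 0]], "fingers": [0, 0, 0, 0, 0, 0, 0]}}

```text
time: 3.9
position: [0.4884, 0.3212, 0.0479]
tool_rot: [-2.313, -2.126, 0.0]
ft_force: [0.4, 0.3, 0.7]
grip_width: 1.001
grip_force: 0.0
```

Run:
```python
from h import *
s=ctrl.get_state(); print(s['position'],s['tool_rot'])
go(s,[.488,.3211,.003],-4.2)
s,a=grab('wrist','w2.png')
```

```text
[0.48842132 0.32116882 0.04787538] [-2.31251359e+00 -2.12584786e+00  2.81618585e-04]
dp [-0.0001 -0.0004  0.0449]
toolY -4.8 twist z -0.011
```

View pics/w2.png

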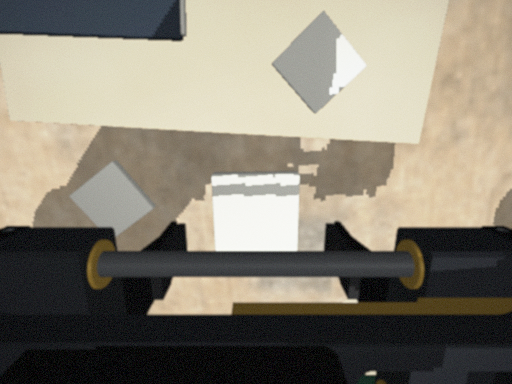

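The tile sits centred between the fingers (columns 211–299), with its far edge at row 174.

Run:
```python
from h import *
s=ctrl.get_state();M=R.from_rotvec(s['tool_rot']).as_matrix()
print(((ray('wrist',[[211,174],[299,173],[215,240],[298,240]],.011,s)-s['position'])@M).round(4))
```

```text
[[ 0.0322 -0.0323  0.038 ]
 [ 0.0329  0.0318  0.0381]
 [-0.0201 -0.0314  0.0379]
 [-0.0201  0.0333  0.038 ]]
```

{"fn": "apply_moves", "kwargs": {"dp": [[0, 0, 0.03], [0, 0, 0.014], [0, 0, 0], [0, 0, 0], [0, 0, 0], [0, 0, 0], [0, 0, 0], [0, 0, 0], [0, 0, 0]], "twist": [[0, 0, 0], [0, 0, 0], [0, 0, 0], [0, 0, 0], [0, 0, 0], [0, 0, 0], [0, 0, 0], [0, 0, 0], [0, 0, 0]], "fingers": [0, 0, 0, 0.3, 0.5, 0.5, 0.5, 0.5, 0.5], "newtons": 25}}

```text
time: 4.85
position: [0.4889, 0.3212, 0.0044]
tool_rot: [2.311, 2.127, 0.002]
ft_force: [-0.5, -0.9, 5.9]
grip_width: 0.743
grip_force: 25.0
```

{"fn": "apply_moves", "kwargs": {"dp": [[0, 0, -0.01], [0, 0, -0.03], [0, 0, -0.05], [0, 0, -0.05], [0, 0, -0.03], [0, 0, 0]], "twist": [[0, 0, 0], [0, 0, 0], [0, 0, 0], [0, 0, 0], [0, 0, 0], [0, 0, 0]], "fingers": [0.5, 0.5, 0.5, 0.5, 0.5, 0.5]}}

```text
time: 5.45
position: [0.4904, 0.3231, 0.1788]
tool_rot: [2.31, 2.126, 0.013]
ft_force: [-0.2, 0.4, -1.2]
grip_width: 0.741
grip_force: 25.0
```

{"fn": "apply_moves", "kwargs": {"dp": [[-0.04, 0, 0], [-0.045, 0, 0], [-0.045, 0, 0], [-0.045, 0, 0], [-0.045, 0, 0], [-0.045, 0, 0], [-0.045, 0, 0], [-0.017, 0, 0], [0, 0, 0], [0, 0, 0]], "twist": [[0, 0, 0], [0, 0, 0], [0, 0, 0], [0, 0, 0], [0, 0, 0], [0, 0, 0], [0, 0, 0], [0, 0, 0.113], [0, 0, 0.113], [0, 0, 0.113]], "fingers": [0.5, 0.5, 0.5, 0.5, 0.5, 0.5, 0.5, 0.5, 0.5, 0.5]}}

```text
time: 6.45
position: [0.46, -0.006, 0.1722]
tool_rot: [-2.642, -1.697, 0.003]
ft_force: [0.5, 1.0, -1.5]
grip_width: 0.74
grip_force: 25.0
```

{"fn": "apply_moves", "kwargs": {"dp": [[0, 0, 0], [0, 0, 0], [0, 0, 0]], "twist": [[0, 0, 0.113], [0, 0, 0], [0, 0, 0]], "fingers": [0.5, 0.5, 0.5]}}

```text
time: 6.75
position: [0.4606, -0.0049, 0.1727]
tool_rot: [-2.727, -1.559, 0.002]
ft_force: [-0.6, 1.1, -2.5]
grip_width: 0.741
grip_force: 25.0
```

Run:
```python
from h import *
s,a=grab('wrist','w3.png'); print(s['position'],np.degrees(yaw(s)))
```

```text
[ 0.46058328 -0.00493868  0.17273335] 59.50401331883327
```

View pics/w3.png

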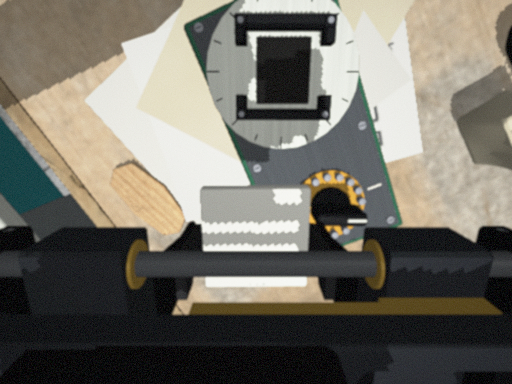

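The nest's cheeks run parallel to the image rows, with their centre near (284,66). The held tile is at (255,~240) and the knob at (338,205). I'll move closer and measure the nest squarely.

{"fn": "apply_moves", "kwargs": {"dp": [[0.03, 0.015, 0], [0.03, 0.015, 0], [0, 0, 0], [0, 0, 0]], "twist": [[0, 0, 0], [0, 0, 0], [0, 0, 0], [0, 0, 0]], "fingers": [0.5, 0.5, 0.5, 0.5]}}

```text
time: 7.2
position: [0.5173, 0.0321, 0.1728]
tool_rot: [-2.726, -1.558, 0.002]
ft_force: [-1.3, -0.4, -0.5]
grip_width: 0.748
grip_force: 25.0
```

Run:
```python
from h import *
s,a=grab('wrist','w4.png'); print(s['position'],np.degrees(yaw(s)))
M=R.from_rotvec(s['tool_rot']).as_matrix()
g=cv2.cvtColor(a,cv2.COLOR_RGB2GRAY)
m=(g<60).astype(np.uint8); m[215:]=0
n,l,st,ce=cv2.connectedComponentsWithStats(m)
for i in range(1,n):
    if st[i,4]>300:
        c=cv2.findContours((l==i).astype(np.uint8),0,cv2.CHAIN_APPROX_NONE)[0][0]
        print(st[i],cv2.minAreaRect(c))
cv2.imwrite('pics/c4.png',cv2.resize(a[0:240,140:400,::-1],None,fx=2.5,fy=2.5,interpolation=cv2.INTER_CUBIC))
```

```text
[0.51734419 0.03205133 0.17279684] 59.50805520046214
[276  23  19  21 316] ((285.0, 33.0), (20.0, 18.0), 90.0)
[ 467   59   45   94 3062] ((489.0, 105.5), (93.0, 44.0), 90.0)
[161  73  39  53 346] ((175.74452209472656, 93.52415466308594), (28.983173370361328, 56.451141357421875), 24.075498580932617)
[ 205   88   94   24 1257] ((251.5, 99.5), (23.0, 93.0), 90.0)
[ 227  106   50   58 2817] ((251.5, 134.5), (57.0, 49.0), 90.0)
[ 208  158   88   22 1045] ((251.5, 168.5), (21.0, 87.0), 90.0)
[  0 174  34  41 674] ((16.5, 194.0), (33.0, 40.0), 0.0)
```

View pics/c4.png

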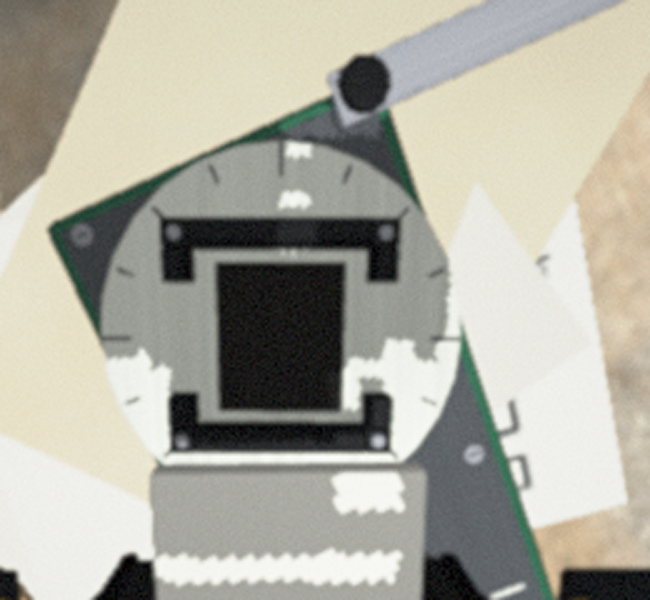

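Run:
```python
from h import *
import numpy as np
s=ctrl.get_state();M=R.from_rotvec(s['tool_rot']).as_matrix()
# use pose of w4 (unchanged)
def L(n,uv,z):
    w=ray('wrist',uv,z,s);print(n,z,'tool',((w-s['position'])@M)[:,:2].round(4).tolist(),'mean',w.mean(0)[:2].round(4))
L('seat',[[226.8,105.5],[277.8,105.5],[226.8,163.7],[277.8,163.7]],.046)
L('upper outer',[[204.8,87.5],[298.8,87.5]],.057)
L('upper inner',[[204.8,99.8],[298.8,99.8]],.057)
L('lower inner',[[208.4,169.5],[295.6,169.5]],.057)
L('lower outer',[[208.4,180.5],[295.6,180.5]],.057)
L('lower outer base',[[208.4,180.5],[295.6,180.5]],.041)
L('plate l/r',[[180.3,134.5],[324.5,134.5]],.041)
L('plate top',[[252.4,56]],.041)
L('tile far edge',[[202,187],[309,187]],.1728-.0044+.011)
```

```text
seat 0.046 tool [[0.0831, -0.0277], [0.0831, 0.0226], [0.0252, -0.0293], [0.0252, 0.0239]] mean [0.542  0.0792]
upper outer 0.057 tool [[0.0987, -0.0467], [0.0987, 0.041]] mean [0.5645 0.1177]
upper inner 0.057 tool [[0.0878, -0.0473], [0.0878, 0.0415]] mean [0.559  0.1084]
lower inner 0.057 tool [[0.0211, -0.0469], [0.0211, 0.0411]] mean [0.525 0.051]
lower outer 0.057 tool [[0.0097, -0.0474], [0.0098, 0.0415]] mean [0.5192 0.0412]
lower outer base 0.041 tool [[0.0061, -0.0502], [0.0061, 0.0439]] mean [0.5171 0.0382]
plate l/r 0.041 tool [[0.0548, -0.077], [0.0547, 0.0718]] mean [0.5423 0.0797]
plate top 0.041 tool [[0.1286, -0.0023]] mean [0.5801 0.1432]
tile far edge 0.17940000000000003 tool [[0.0337, -0.0302], [0.0337, 0.0312]] mean [0.5346 0.06  ]
```

{"fn": "apply_moves", "kwargs": {"dp": [[0.027, -0.0014, 0], [0.0268, -0.0014, 0], [0, 0, 0.04], [0, 0, 0.04], [0, 0, 0.022], [0, 0, 0], [0, 0, 0]], "twist": [[0, 0, 0], [0, 0, 0], [0, 0, 0], [0, 0, 0], [0, 0, 0], [0, 0, 0], [0, 0, 0]], "fingers": [0.5, 0.5, 0.5, 0.5, 0.5, 0.5, 0.5]}}

```text
time: 7.95
position: [0.5426, 0.0784, 0.0722]
tool_rot: [2.729, 1.554, -0.0]
ft_force: [1.1, 0.1, -0.1]
grip_width: 0.741
grip_force: 25.0
```

Run:
```python
from h import *
s,a=grab('wrist','w5.png'); print(s['position'],s['ft_force'],np.degrees(yaw(s)));go(s,[.542,.0794,.0504],-30.5)
cv2.imwrite('pics/c5.png',cv2.resize(a[90:250,130:380,::-1],None,fx=3,fy=3,interpolation=cv2.INTER_CUBIC))
```

```text
[0.54264337 0.0784103  0.07219505] [ 1.06849673  0.11245762 -0.14067383] 59.3259651716155
dp [ 0.0005 -0.0011  0.0218]
toolY -30.7 twist z -0.003
```

View pics/c5.png

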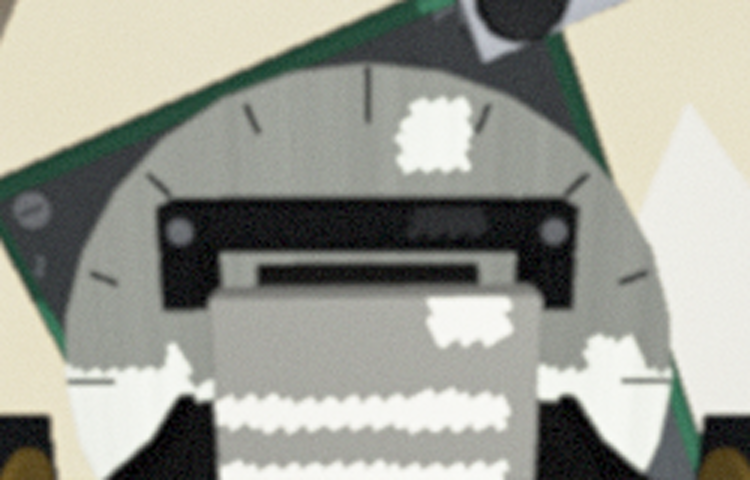

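Run:
```python
from h import *
s=ctrl.get_state();M=R.from_rotvec(s['tool_rot']).as_matrix()
C=lambda u,v:(u/3+130,v/3+90)
def L(n,uv,z):
    w=ray('wrist',uv,z,s);print(n,z,((w-s['position'])@M)[:,:2].round(4).tolist())
L('upper outer',[C(158,200),C(577,200)],.057)
L('upper inner/tabs',[C(220,252),C(517,252)],.057)
zt=s['position'][2]-.0044+.011
L('tile',[C(210,290),C(545,290)],zt)
L('plate',[C(65,380),C(672,380),C(367,63)],.041)
```

```text
upper outer 0.057 [[0.048, -0.0459], [0.0479, 0.0432]]
upper inner/tabs 0.057 [[0.0367, -0.0333], [0.0367, 0.0309]]
tile 0.07967555393744026 [[0.0339, -0.0313], [0.0339, 0.0327]]
plate 0.041 [[0.0015, -0.076], [0.0013, 0.0733], [0.0762, -0.0016]]
```

{"fn": "apply_moves", "kwargs": {"dp": [[0.001, -0.0019, 0], [0, 0, 0.008], [0, 0, 0.003], [0, 0, 0.002], [0, 0, 0.002], [0, 0, 0]], "twist": [[0, 0, 0], [0, 0, 0], [0, 0, 0], [0, 0, 0], [0, 0, 0], [0, 0, 0]], "fingers": [0.5, 0.5, 0.5, 0.5, 0.5, 0.5]}}

```text
time: 8.6
position: [0.5414, 0.0809, 0.0562]
tool_rot: [-2.729, -1.555, 0.001]
ft_force: [-0.1, 0.1, -1.7]
grip_width: 0.74
grip_force: 25.0
```

The tile's underside is about 5 mm into the recess with no contact force. Continuing down.

{"fn": "apply_moves", "kwargs": {"dp": [[0, 0, 0.002], [0, 0, 0.002], [0, 0, 0.001], [0, 0, 0.001], [0, 0, 0.001], [0, 0, 0], [0, 0, 0]], "twist": [[0, 0, 0], [0, 0, 0], [0, 0, 0], [0, 0, 0], [0, 0, 0], [0, 0, 0], [0, 0, 0]], "fingers": [0.5, 0.5, 0.5, 0.5, 0.5, 0.5, 0.5]}}

```text
time: 9.3
position: [0.5416, 0.0809, 0.0503]
tool_rot: [2.729, 1.555, -0.001]
ft_force: [-2.7, -1.1, 5.2]
grip_width: 0.742
grip_force: 25.0
```

{"fn": "apply_moves", "kwargs": {"dp": [[0, 0, 0.001], [0, 0, 0.001], [0, 0, 0], [0, 0, 0], [0, 0, 0]], "twist": [[0, 0, 0], [0, 0, 0], [0, 0, 0], [0, 0, 0], [0, 0, 0]], "fingers": [0.5, 0.5, 0.5, 0.5, 0.5]}}

```text
time: 9.8
position: [0.5416, 0.0809, 0.0502]
tool_rot: [2.728, 1.554, -0.002]
ft_force: [-8.0, -2.8, 19.1]
grip_width: 0.741
grip_force: 25.0
```

Run:
```python
from h import *
s=ctrl.get_state();print(s['position'],s['ft_force'],s['torque'],s['tool_rot'])
```

```text
[0.54161643 0.08093652 0.05018446] [-7.96222756 -2.83703836 19.06789736] [-0.49358746  1.77950804 -0.02730372] [ 2.72813629e+00  1.55448617e+00 -2.30452997e-03]
```

{"fn": "apply_moves", "kwargs": {"dp": [[0, 0, 0], [0, 0, -0.002], [0, 0, 0], [0, 0, 0], [0, 0, -0.02], [0, 0, -0.03], [0, 0, -0.03], [-0.03, 0, 0], [-0.03, 0, 0], [0, 0, 0]], "twist": [[0, 0, 0], [0, 0, 0], [0, 0, 0], [0, 0, 0], [0, 0, 0], [0, 0, 0], [0, 0, 0], [0, 0, 0], [0, 0, 0], [0, 0, 0]], "fingers": [0.4, 0.2, 0, 0, 0, 0, 0, 0, 0, 0]}}

```text
time: 10.8
position: [0.5095, 0.0248, 0.1289]
tool_rot: [2.732, 1.547, -0.005]
ft_force: [-0.3, -0.9, -0.1]
grip_width: 0.998
grip_force: 0.0
```

Run:
```python
from h import *
s,a=grab('wrist','w6.png'); print(s['position'],s['ft_force'],np.degrees(yaw(s)))
cv2.imwrite('pics/c6.png',cv2.resize(a[0:250,130:380,::-1],None,fx=2.4,fy=2.4,interpolation=cv2.INTER_CUBIC))
```

```text
[0.50945762 0.02484929 0.12888993] [-0.3275541  -0.89820861 -0.06316211] 59.0375105857823
```

View pics/c6.png

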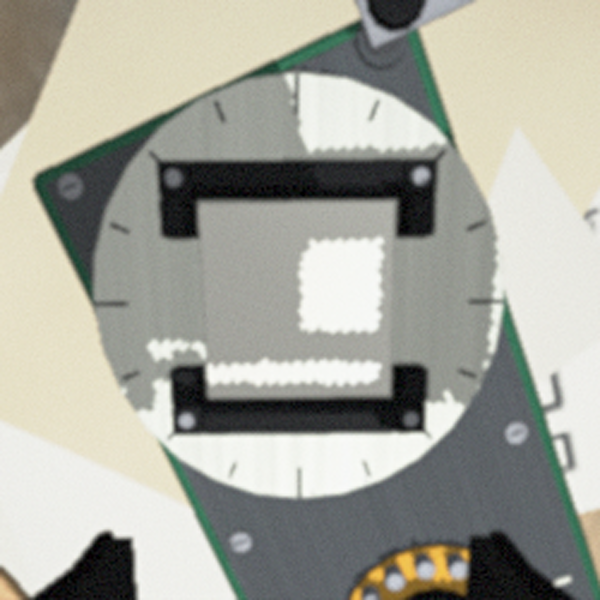

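The tile sits in the nest with even gaps. To be sure it's flush, I'll press it with shut fingers at the centre.

{"fn": "apply_moves", "kwargs": {"dp": [[0.032, 0, 0], [0.032, -0.001, 0], [0, 0, 0.03], [0, 0, 0.03], [0, 0, 0.007], [0, 0, 0], [0, 0, 0.002], [0, 0, 0.002], [0, 0, 0.002], [0, 0, 0]], "twist": [[0, 0, 0], [0, 0, 0], [0, 0, 0], [0, 0, 0], [0, 0, 0], [0, 0, 0], [0, 0, 0], [0, 0, 0], [0, 0, 0], [0, 0, 0]], "fingers": [1, 1, 1, 1, 1, 1, 1, 1, 1, 1]}}

```text
time: 11.85
position: [0.5432, 0.0852, 0.0575]
tool_rot: [2.729, 1.555, 0.002]
ft_force: [-1.3, 0.2, 3.8]
grip_width: 0.174
grip_force: 1.8
```

{"fn": "apply_moves", "kwargs": {"dp": [[0, 0, 0.001], [0, 0, 0.001], [0, 0, 0], [0, 0, 0], [0, 0, 0]], "twist": [[0, 0, 0], [0, 0, 0], [0, 0, 0], [0, 0, 0], [0, 0, 0]], "fingers": [1, 1, 1, 1, 1]}}

```text
time: 12.35
position: [0.5449, 0.0854, 0.0574]
tool_rot: [2.728, 1.554, 0.006]
ft_force: [-1.5, -0.9, 14.5]
grip_width: 0.005
grip_force: 6.8
```

Run:
```python
from h import *
s=ctrl.get_state();print(s['position'],s['ft_force'],s['grip_width'])
K=[.5205,-.0685]
go(s,[K[0],K[1],.15],-8.2-22.5-90)
# knob bearing from plate centre: 150 mm along -81.8-... 
print(np.array([.542,.0800])-.15*np.array([np.cos(np.radians(81.8)),np.sin(np.radians(81.8))]))
```

```text
[0.54488016 0.08535028 0.05737844] [-1.50030727 -0.88693888 14.47345851] 0.0051478242264076015
dp [-0.1446  0.0579 -0.0927]
toolY -30.7 twist z -1.57
[ 0.52060566 -0.06846643]
```

{"fn": "apply_moves", "kwargs": {"dp": [[0, 0, -0.02], [0, 0, -0.04], [0, 0, -0.043], [-0.0356, 0.033, 0], [-0.0356, 0.033, 0], [-0.0356, 0.033, 0], [-0.0356, 0.033, 0], [0, 0, 0], [0, 0, 0], [0, 0, 0]], "twist": [[0, 0, 0], [0, 0, 0], [0, 0, 0], [0, 0, 0], [0, 0, 0], [0, 0, 0], [0, 0, 0], [0, 0, -0.14], [0, 0, -0.14], [0, 0, -0.14]], "fingers": [1, 1, 0.5, 0, 0, 0, 0, 0, 0, 0]}}

```text
time: 13.35
position: [0.5837, -0.1057, 0.1576]
tool_rot: [2.341, 2.095, 0.0]
ft_force: [0.2, 0.1, 0.1]
grip_width: 0.65
grip_force: 0.0
```

{"fn": "apply_moves", "kwargs": {"dp": [[0, 0, 0], [0, 0, 0], [0, 0, 0], [0, 0, 0], [0, 0, 0], [0, 0, 0], [0, 0, 0], [0, 0, 0], [0, 0, 0], [0, 0, 0]], "twist": [[0, 0, -0.14], [0, 0, -0.14], [0, 0, -0.14], [0, 0, -0.14], [0, 0, -0.14], [0, 0, -0.14], [0, 0, -0.14], [0, 0, -0.14], [0, 0, -0.03], [0, 0, 0]], "fingers": [0, 0, 0, 0, 0, 0, 0, 0, 0, 0]}}

```text
time: 14.35
position: [0.5837, -0.1052, 0.1575]
tool_rot: [0.835, 3.028, -0.0]
ft_force: [0.7, 0.6, -0.5]
grip_width: 1.0
grip_force: 0.0
```

Run:
```python
from h import *
s,a=grab('wrist','w7.png'); print(s['position'],s['joint_positions'].round(2),np.degrees(yaw(s)))
go(s,[.5206,-.0685,.055],59.3)
h=cv2.cvtColor(a,cv2.COLOR_RGB2HSV)
br=((h[...,0]>8)&(h[...,0]<28)&(h[...,1]>120)&(h[...,2]>60)).astype(np.uint8);br[235:]=0
n,l,st,ce=cv2.connectedComponentsWithStats(cv2.morphologyEx(br,cv2.MORPH_CLOSE,np.ones((9,9))))
for i in range(1,n):
    if st[i,4]>400:
        c=cv2.findContours((l==i).astype(np.uint8),0,cv2.CHAIN_APPROX_NONE)[0][0]
        w=ray('wrist',c[:,0],.045,s)[:,:2]*1000; print(st[i],cv2.minEnclosingCircle(w.astype(np.float32)))
cv2.imwrite('pics/c7.png',cv2.resize(a[0:260,100:420,::-1],None,fx=2.3,fy=2.3,interpolation=cv2.INTER_CUBIC))
```

```text
[ 0.5836976  -0.10519009  0.15754291] [ 0.99  0.44 -1.08  1.66  0.4   1.29  0.87] 149.15624613025108
dp [ 0.073  -0.0009  0.1025]
toolY 59.2 twist z -0.003
[ 216   73   81   84 3251] ((520.7935791015625, -67.85480499267578), 38.176116943359375)
```

View pics/c7.png

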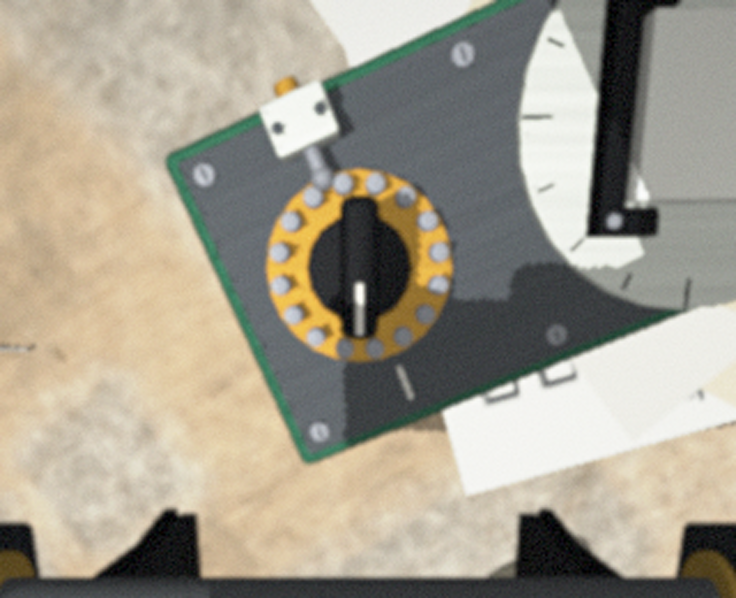

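The knob centre checks out at (.5207,−.068), 38 mm disc radius. The wing is square to the fingers, and its line is one pin short of the mark (stop 1).

{"fn": "apply_moves", "kwargs": {"dp": [[0.037, 0, 0], [0.036, -0.001, 0], [0, 0, 0], [0, 0, 0.035], [0, 0, 0.035], [0, 0, 0.02], [0, 0, 0.014], [0, 0, 0], [0, 0, 0]], "twist": [[0, 0, 0], [0, 0, 0], [0, 0, 0], [0, 0, 0], [0, 0, 0], [0, 0, 0], [0, 0, 0], [0, 0, 0], [0, 0, 0]], "fingers": [0, 0, 0, 0, 0, 0, 0, 0, 0]}}

```text
time: 15.3
position: [0.5212, -0.0684, 0.0543]
tool_rot: [0.832, 3.028, 0.0]
ft_force: [-0.3, -0.6, 0.4]
grip_width: 1.0
grip_force: 0.0
```

Run:
```python
from h import *
s=ctrl.get_state();print(s['position'],s['joint_positions'].round(2),np.degrees(yaw(s)),s['ft_force'])
go(s,[.5207,-.068,.053],59.3)
```

```text
[ 0.52122798 -0.06836283  0.05425373] [ 1.01  0.41 -1.08  1.92  0.42  1.06  0.79] 149.28596558073468 [-0.28880501 -0.6283859   0.4013083 ]
dp [0.0006 0.     0.0013]
toolY 59.3 twist z -0.0
```

{"fn": "apply_moves", "kwargs": {"dp": [[0, 0, 0], [0, 0, 0], [0, 0, 0], [0, 0, 0], [0, 0, 0], [0, 0, 0], [0, 0, 0], [0, 0, 0], [0, 0, 0], [0, 0, 0]], "twist": [[0, 0, 0], [0, 0, 0], [0, 0, 0], [0, 0, 0], [0, 0, 0], [0, 0, 0], [0, 0, 0], [0, 0, 0], [0, 0, 0], [0, 0, 0]], "fingers": [1, 1, 1, 1, 1, 1, 1, 1, 1, 1], "newtons": 40}}

```text
time: 16.3
position: [0.5209, -0.0678, 0.0536]
tool_rot: [0.832, 3.029, 0.003]
ft_force: [4.6, 8.1, -7.0]
grip_width: 0.169
grip_force: 4.5
```

Run:
```python
from h import *
s=ctrl.get_state();print(s['position'],np.degrees(yaw(s)),s['ft_force'],s['torque'],s['grip_width']*87)
```

```text
[ 0.52089233 -0.06778248  0.05356149] 149.29721000698046 [ 4.55937551  8.11926491 -7.03684662] [ 1.70680191 -1.21694603 -0.01623312] 14.70578099772867
```

{"fn": "apply_moves", "kwargs": {"dp": [[0, 0, 0], [0, 0, 0], [0, 0, 0], [0, 0, 0], [0, 0, 0], [0, 0, 0], [0, 0, 0], [0, 0, 0], [0, 0, 0], [0, 0, 0]], "twist": [[0, 0, 0], [0, 0, -0.05], [0, 0, -0.05], [0, 0, -0.05], [0, 0, -0.05], [0, 0, -0.05], [0, 0, -0.05], [0, 0, -0.05], [0, 0, -0.05], [0, 0, 0]], "fingers": [1, 1, 1, 1, 1, 1, 1, 1, 1, 1]}}

```text
time: 17.3
position: [0.5213, -0.0671, 0.0535]
tool_rot: [0.211, 3.133, 0.004]
ft_force: [3.9, 4.5, -4.5]
grip_width: 0.162
grip_force: 40.0
```

```bash
cat > st.py <<'E'
from h import *
s=ctrl.get_state();print(s['time'],s['position'].round(4),np.degrees(yaw(s)).round(2),'knob by tool',(np.radians(149.3)-yaw(s)%(2*np.pi)+.393).round(3),s['ft_force'].round(1),s['torque'].round(2),(s['grip_width']*87).round(1),s['grip_force'],s['joint_positions'].round(2))
E
python3 st.py
```

```text
Traceback (most recent call last):
  File "st.py", line 2, in <module>
    s=ctrl.get_state();print(s['time'],s['position'].round(4),np.degrees(yaw(s)).round(2),'knob by tool',(np.radians(149.3)-yaw(s)%(2*np.pi)+.393).round(3),s['ft_force'].round(1),s['torque'].round(2),(s['grip_width']*87).round(1),s['grip_force'],s['joint_positions'].round(2))
                                                                                                                                                                                                        ^^^^^^^^^^^^^^^^^^^^^^^^^^
AttributeError: 'float' object has no attribute 'round'
```

```bash
sed -i "s/(s\['grip_width'\]\*87).round(1)/s['grip_width']*87/" st.py
cat >> st.py <<'E'
# plate angle from the cheek bars in the top and scene pictures
for name in ('top','scene'):
    _,a=grab(name); g=cv2.cvtColor(a,cv2.COLOR_RGB2GRAY)
    n,l,st,ce=cv2.connectedComponentsWithStats((g<70).astype(np.uint8))
    for i in range(1,n):
        if 20<st[i,4]<900:
            p=ray(name,ce[i],.057)[0]; d=np.hypot(p[0]-.542,p[1]-.080)
            if d<.065:
                ys,xs=np.nonzero(l==i); w=ray(name,np.c_[xs,ys],.057)[:,:2]*1000
                r=cv2.minAreaRect(w.astype(np.float32)); b=cv2.boxPoints(r)
                e=b[1]-b[0] if np.linalg.norm(b[1]-b[0])>np.linalg.norm(b[2]-b[1]) else b[2]-b[1]
                print(name,'bar',st[i,4],p[:2].round(3),np.round(r[1]),'az',(np.degrees(np.arctan2(e[1],e[0]))%180).round(1))
E
python3 st.py
```

```text
17.3 [ 0.5213 -0.0671  0.0535] 172.31 knob by tool -0.009 [ 3.9  4.5 -4.5] [ 0.87 -0.98  0.01] 14.07031879517577 39.99838773161173 [ 1.07  0.46 -1.16  1.92  0.48  1.08  1.14]
top bar 160 [0.546 0.119] [21. 90.] az 172.3
top bar 153 [0.535 0.045] [21. 91.] az 171.8
scene bar 73 [0.523 0.049] [31. 96.] az 166.8
scene bar 111 [0.538 0.126] [31. 96.] az 172.0
```

The plate's cheeks point at az 172°, which is −8°, so the knob is home. Now turning clockwise.

{"fn": "apply_moves", "kwargs": {"dp": [[0, 0, 0], [0, 0, 0], [0, 0, 0], [0, 0, 0], [0, 0, 0], [0, 0, 0], [0, 0, 0], [0, 0, 0], [0, 0, 0], [0, 0, 0]], "twist": [[0, 0, 0], [0, 0, 0.05], [0, 0, 0.05], [0, 0, 0.05], [0, 0, 0.05], [0, 0, 0.05], [0, 0, 0.05], [0, 0, 0.05], [0, 0, 0.05], [0, 0, 0]], "fingers": [1, 1, 1, 1, 1, 1, 1, 1, 1, 1]}}

```text
time: 18.4
position: [0.521, -0.0671, 0.0536]
tool_rot: [0.833, 3.028, 0.003]
ft_force: [3.1, 4.3, -4.8]
grip_width: 0.16
grip_force: 40.0
```

```bash
python3 st.py
```

```text
18.4 [ 0.521  -0.0671  0.0536] 149.26 knob by tool 0.394 [ 3.1  4.3 -4.8] [ 0.86 -0.76 -0.15] 13.93263517103306 39.99876051675528 [ 1.01  0.41 -1.08  1.92  0.42  1.06  0.79]
top bar 159 [0.558 0.114] [22. 90.] az 149.6
scene bar 214 [0.507 0.027] [112.  95.] az 83.6
scene bar 83 [0.549 0.123] [ 24. 101.] az 149.8
```

Stop 1 is confirmed by both the tool and the plate. Two clicks remain (0.785 rad).

{"fn": "apply_moves", "kwargs": {"dp": [[0, 0, 0], [0, 0, 0], [0, 0, 0], [0, 0, 0], [0, 0, 0], [0, 0, 0], [0, 0, 0], [0, 0, 0], [0, 0, 0]], "twist": [[0, 0, 0.05], [0, 0, 0.05], [0, 0, 0.05], [0, 0, 0.05], [0, 0, 0.05], [0, 0, 0.05], [0, 0, 0.05], [0, 0, 0.042], [0, 0, 0]], "fingers": [1, 1, 1, 1, 1, 1, 1, 1, 1]}}

```text
time: 19.4
position: [0.521, -0.067, 0.0535]
tool_rot: [1.406, 2.809, 0.003]
ft_force: [3.3, 3.9, -3.7]
grip_width: 0.156
grip_force: 40.0
```

{"fn": "apply_moves", "kwargs": {"dp": [[0, 0, 0], [0, 0, 0], [0, 0, 0], [0, 0, 0], [0, 0, 0], [0, 0, 0], [0, 0, 0], [0, 0, 0], [0, 0, 0], [0, 0, 0]], "twist": [[0, 0, 0.05], [0, 0, 0.05], [0, 0, 0.05], [0, 0, 0.05], [0, 0, 0.05], [0, 0, 0.05], [0, 0, 0.05], [0, 0, 0.042], [0, 0, 0], [0, 0, 0]], "fingers": [1, 1, 1, 1, 1, 1, 1, 1, 1, 1]}}

```text
time: 20.4
position: [0.5211, -0.0673, 0.0536]
tool_rot: [1.925, 2.482, 0.003]
ft_force: [4.4, 3.8, -4.3]
grip_width: 0.157
grip_force: 40.0
```

```bash
python3 st.py
```

```text
20.4 [ 0.5211 -0.0673  0.0536] 104.42 knob by tool 1.176 [ 4.4  3.8 -4.3] [ 0.68 -0.81 -0.16] 13.675965511482845 39.99813116155565 [ 0.89  0.35 -0.92  1.92  0.32  1.03  0.08]
top bar 165 [0.578 0.091] [24. 88.] az 104.4
top bar 170 [0.505 0.071] [23. 88.] az 104.3
scene bar 671 [0.481 0.072] [277. 147.] az 81.4
scene bar 71 [0.57  0.104] [ 23. 102.] az 109.7
```

Third stop: the tool reads 1.176 rad and the plate has turned 67.7°. I'll do one numeric check on the tile, then hand in.

Run:
```python
from h import *
_,a=grab('top'); g=cv2.cvtColor(a,cv2.COLOR_RGB2GRAY)
n,l,st,ce=cv2.connectedComponentsWithStats((g<70).astype(np.uint8))
bars=[ray('top',ce[i],.057)[0] for i in range(1,n) if 100<st[i,4]<300 and np.hypot(*(ray('top',ce[i],.057)[0][:2]-[.542,.08]))<.06]
mid=np.mean(bars,0); print('bars',len(bars),'nest mid',mid.round(4))
# brightness across the tile strip between the bars: all bright = tile present, no dark seat
d=(bars[0]-bars[1])/np.linalg.norm(bars[0]-bars[1]); c,e,M=cam('top')
def px(p):
    q=(p-e)@M; return int(round(c['cx']-c['fx']*q[0]/q[2])),int(round(c['cy']+c['fy']*q[1]/q[2]))
print([int(g[px(mid+d*t)[::-1]]) for t in np.linspace(-.05,.05,21)])
print(ctrl.close_job())
```

```text
bars 2 nest mid [0.5412 0.0809 0.057 ]
[139, 70, 13, 66, 122, 153, 151, 152, 150, 150, 151, 152, 151, 155, 154, 152, 152, 57, 8, 41, 130]
the job is handed in; nothing more can be done
None
```

I set the large white tile in the nest and pressed it down flush, turned the knob back to its home stop and then three clicks clockwise, and handed in still gripping it at about 1.18 rad. No pass or fail result came back from the judging.

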